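# Index the tube carousel to its next stop

## Task

Bring the tube carousel round to its next stop: draw its spring pin, turn the carousel counter-clockwise (seen from above) off its hole, and let the pin drop fully home in the next hole, wherever that turns out to be. Be gentle: never strain the pin against the hole plate, neither by turning on a seated pin nor by pressing it down. Leave the other things on the bench alone.

Things in the scene. Friction and masses are not known exactly. Their poses are not given: they have to be found in the camera images.
- carousel_base: fixed round base of the tube carousel: grey foot 280 mm across, 30 mm high, and on it a steel hole plate, its top 45 mm above the bench. Origin on the bench, on the carousel's upright turning axis; z up. The holes are hidden under the wheel.
- wheel_top (a point): centre of the upper face of the white wheel (310 mm across, face 64 mm above the bench) that turns on the base. It carries capped tubes up to 118 mm above the bench: a cluster within 55 mm of the axis and seven singles 115 mm from the axis, none within 95 degrees of the plunger.
- carousel (a joint): turn of the wheel, rad: 0 at the start (pin in its first hole), growing counter-clockwise from above; end stop at 1.45. One other hole exists, somewhere between 0.78 and 1.23, different each time and not to be seen. Turning takes 1 to 2 N at the plunger, plus some 2 N while the pin rubs on the plate. With the pin in a hole there is about 0.02 rad of play either way.
- block_top (a point): centre of the top of the aluminium block, fixed on the wheel, that guides the plunger, 120 mm from the turning axis: 40 mm along the rim, 36 mm radially, sides upright, from the wheel's face (64 mm) to 96 mm above the bench. Pushing its side turns the wheel. x, y, z as the wheel's.
- plunger: spring index plunger in the block: black knob 30 mm across, 16 mm high, on a 16 mm neck. Origin at mid knob: 120 mm above the bench with the pin home, 128 mm when let go and riding on the plate, 135 mm at most. x radially out, z up. Spring 6 N home, 8 N drawn. The 10 mm round-tipped pin drops into a 15 mm hole by itself unless held; strained on the plate by over 25 N it bends.
- tube_rack: bystander: white rack 180 x 96 x 95 mm with orange-capped tubes, loose; origin under its centre
- glove_box: bystander: cardboard glove box 125 x 235 x 75 mm, loose; origin under its centre
- pen_cup: bystander: grey empty cup 76 mm across, 95 mm high, loose; origin under its centre

How it is judged (in metres and radians):
On the way, in this order (a step that is already met when the one before it is completed fails the run):
1. the pin is drawn clear of its first hole (z of plunger in the frame of carousel_base above 0.126 m and value of joint carousel below 0.12 rad), for 0.1 s.
2. the carousel is turned on, counter-clockwise, with the pin up (value of joint carousel above 0.4 rad and z of plunger in the frame of carousel_base above 0.126 m), for 0.05 s.
At the end, for the whole second after the job is handed in: The pin is home in the next hole: the carousel has turned between 0.7 and 1.3 rad counter-clockwise, the knob's middle is less than 122 mm above the bench (pin within 2 mm of fully home), and the carousel is at rest (under 0.03 rad/s) (value of joint carousel between 0.7 and 1.3 rad and z of plunger in the frame of carousel_base below 0.122 m and velocity of joint carousel between -0.03 and 0.03 rad/s); the robot touches nothing.
It fails at once if the pin is strained against the hole plate by more than 25 N (contact force between plunger and carousel_base above 25 N).
It fails at once if the tube rack is shifted by more than 15 mm (distance of tube_rack from where it was at the start of the episode above 0.015 m).
It fails at once if the glove box is shifted by more than 15 mm (distance of glove_box from where it was at the start of the episode above 0.015 m).
It fails at once if the pen cup is shifted by more than 15 mm (distance of pen_cup from where it was at the start of the episode above 0.015 m).
It also fails if it takes over 48 s, if anything falls off the work surface, if the arm or the gripper's body presses on something with over 40 N, if the wrist force passes 120 N, or if a joint passes its speed limit or range.

## Robot

A 6-joint arm with a two-finger parallel gripper is mounted at the origin on the work surface. World frame = base frame: x ahead of the robot, y to its left, z up, the work surface at z = 0. Lengths are in mm, angles in rad, forces in N, time in s.
With the tool pointing down it reaches from about 400 to 925 mm from the base axis. Payload 12.5 kg.
Tool frame: the origin (TCP) lies on the mounting face of the last link; the fingertips stand 190 mm ahead of it and the grasp point (between the pads) lies 171 mm ahead of it; z points along the fingers, y is the line along which they close (so a half turn about z gives the same grasp; the last joint's range is limited). The gripper opens to 95 mm and grips with 3 to 60 N. Pads are 20 mm wide; open, the fingers measure 119 mm over their backs; the gripper's body (75 mm by 180 mm) begins 59 mm behind the grasp point.
Start: joints at [-1.286, 0.491, 1.559, -0, 1.092, -0.106], TCP at [238.099, -577.87, 404.761] pointing down, gripper open.
Joint ranges: [-3.1, 3.1], [-0.84, 2.19], [0.05, 2.79], [-1.13, 4.28], [0.06, 2.93], [-2.69, 2.69]. Speed limits (rad/s): [2.22, 2.22, 2.79, 3.14, 3.14, 3.14].

## Interface

Orientations are given as [roll, pitch, yaw] about the fixed x, y, z axes, in that order (R = Rz(yaw) Ry(pitch) Rx(roll)).
In Python, from cell import env gives the robot as it stands.
- The arm moves only by the tool carry_out, never from a script. Its argument "series" is a list of rows, each a list of 5 numbers: the shift along the tool's x, y, z in m, then the turn about the tool's z in degrees, then the opening, from 0 (shut) to 1 (fully open). A call has 1 to 20 rows; each row is the pose to reach, as a shift and turn from the pose commanded when the call began, along the tool's axes at that moment; what a row does not reach only later rows make up. A row lasts 1/8 s, in which the tool goes at most 62.5 mm and 10.7 degrees, less where a joint would pass 70% of its speed; a pose out of reach is approached as far as the arm can. A call with a gripper value outside its range is refused whole. The fingers move at their own pace and stop on an object; the grip force is fixed at half the most. Time passes only in rows, so rows that repeat a pose let the fingers close. It gives the time, the measured TCP pose, the force, the opening and the grip force at its end, in the units of the state.
- env.state(): the state, without advancing time (a new reading comes with each control period).
- env.read_camera(name): name is "scene" or "top" or "wrist"; returns (picture, depth): 480x640x3 uint8, red, green, blue; 480x640 float32, mm along the optical axis (not along the pixel's ray), 0 where there is no reading.
- env.get_calibration(name): a dict with "intrinsics" (3x3 intrinsics, pixels), "cam_to_world" (4x4, takes a point from camera to world coordinates); the wrist camera has in their place "T_tool_cam" (4x4, takes a point from camera to tool coordinates, whose origin is the TCP and whose axes are the flange's). Camera axes: x right, y up, looking along -z (the intrinsics and any distortion apply to the point x, -y, -z); pixel columns grow to the right and rows downward; lengths in mm; the calibration is good to about 2 mm. A picture is of the moment at which its call begins: read the wrist's pose just before it. get_calibration takes no time and is no camera call.
- env.job_done(): hands the job in; it is judged then, once.
The state is a dict: "t": time; "joints": joint angles; "qvel": joint speeds; "tau": joint torques, N m; "eef_pos": TCP position; "tcp_rot": TCP orientation; "ft_force": force on the tool from outside, world axes, zero at the start; "moment": the same for the moment, N m; "opening": opening from 0.0 (shut) to 1.0 (fully open); "grip_force": force on a finger pad.
Only numpy, scipy, OpenCV 4.12 (cv2) and the standard library are available. Lean on these libraries where they do the work, as an engineer would, in place of code of your own. Each camera call takes 0.05 s, during which the arm holds its last target. There are 200 camera calls.

## Working session

There is one attempt and no reset: what is moved stays moved. The work goes in short steps, Python scripts to look and compute and a tool call to move; the robot and the scene stay as the last step left them, time stands still between calls to the robot, and variables do not carry over. Pictures are saved under pics/ and viewed, at most 10 in all, crops included, and the job is handed in when it is done.

Besides the shell and the picture viewer there is one more tool, called after ">>>" by a JSON object that holds its "name" and its "arguments". carry_out: Moves the arm, as the interface text tells. Its arguments: {"type":"object","properties":{"series":{"type":"array","items":{"type":"array","items":{"type":"number"}}}},"required":["series"]}

```bash
mkdir -p pics; python3 - <<'E'
from cell import env
import cv2,numpy as np
s=env.state();print(s)
for n in("top","scene"):
    im,d=env.read_camera(n);cv2.imwrite(f"pics/{n}0.png",im[...,::-1]);np.save(f"pics/{n}0.npy",d)
    print({k:np.round(v,3).tolist() if not isinstance(v,str) else v for k,v in env.get_calibration(n).items()})
print(env.get_calibration("wrist"))
E
```

```text
{'t': 0.0, 'joints': array([-1.28560409e+00,  4.91539413e-01,  1.55948299e+00, -2.79418535e-05,
        1.09172552e+00, -1.05564873e-01]), 'qvel': array([-0.00111251,  0.00041378, -0.00070055,  0.00152189,  0.00019933,
       -0.00033575]), 'tau': array([-1.72777567e-03, -6.12647724e+01, -2.58181000e+01,  6.91342447e-02,
        4.82193811e-02, -8.39598351e-05]), 'eef_pos': array([ 238.08069153, -577.8238069 ,  404.16259869]), 'tcp_rot': array([-3.14044121e+00, -9.70859092e-05,  3.90769950e-01]), 'ft_force': array([ 0.34799205, -0.20866203, -0.61944688]), 'moment': array([-0.02413302,  0.0172915 ,  0.01994611]), 'grip_force': 0.0, 'opening': 0.9990258650436253}
{'intrinsics': [[608.187, 0.0, 323.855], [0.0, 608.187, 235.393], [0.0, 0.0, 1.0]], 'cam_to_world': [[-0.024, 0.989, -0.145, 280.251], [-1.0, -0.023, 0.006, 0.845], [0.003, 0.145, 0.989, 1613.012], [0.0, 0.0, 0.0, 1.0]]}
{'intrinsics': [[465.824, 0.0, 321.403], [0.0, 465.824, 236.702], [0.0, 0.0, 1.0]], 'cam_to_world': [[0.545, -0.521, 0.657, 1310.352], [0.839, 0.347, -0.42, -521.058], [-0.009, 0.78, 0.626, 872.599], [0.0, 0.0, 0.0, 1.0]]}
{'intrinsics': array([[345.42243836,   0.        , 322.85985292],
       [  0.        , 345.42243836, 240.91704863],
       [  0.        ,   0.        ,   1.        ]]), 'T_tool_cam': array([[ 1.14672279e-03,  9.64303226e-01,  2.64797985e-01,
         7.38178581e+01],
       [ 9.99999335e-01, -1.13791410e-03, -1.86662252e-04,
         6.10938256e-01],
       [ 1.21318351e-04,  2.64798023e-01, -9.64303890e-01,
         2.09492409e+01],
       [ 0.00000000e+00,  0.00000000e+00,  0.00000000e+00,
         1.00000000e+00]])}
```

View pics/top0.png

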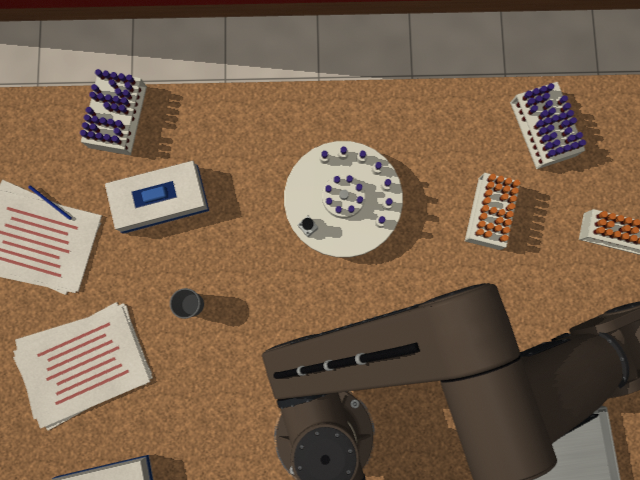

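View pics/scene0.png

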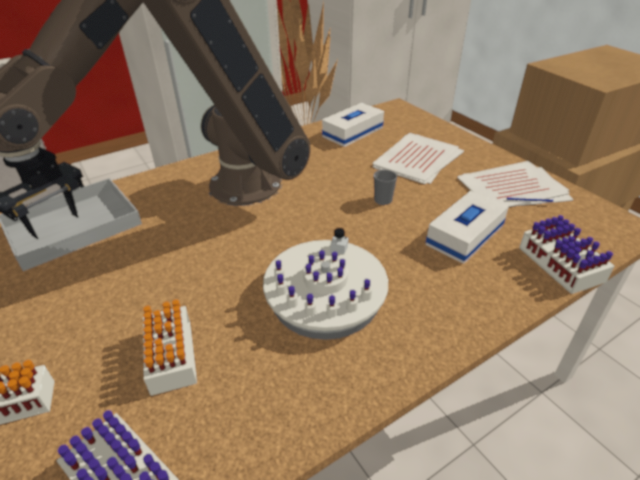

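The top view shows the wheel centred near px (344,198) with the knob at (308,223). The pen cup is at (186,303), the glove box at (157,195) and the rack at (493,210), all well clear. The scene view agrees.

```bash
cat > h.py <<'E'
import numpy as np,cv2
from scipy.spatial.transform import Rotation as Ro
def pose(s):
    T=np.eye(4);T[:3,:3]=Ro.from_euler('xyz',s['tcp_rot']).as_matrix();T[:3,3]=s['eef_pos'];return T
def cast(K,T,px,z):
    px=np.atleast_2d(np.asarray(px,float))
    d=np.c_[(px[:,0]-K[0,2])/K[0,0],-(px[:,1]-K[1,2])/K[1,1],-np.ones(len(px))]@T[:3,:3].T
    return T[:3,3]+d*((z-T[2,3])/d[:,2])[:,None]
def circ(P):
    A=np.c_[2*P[:,:2],np.ones(len(P))];c=np.linalg.lstsq(A,(P[:,:2]**2).sum(1),rcond=None)[0]
    return c[:2],np.sqrt(c[2]+c[0]**2+c[1]**2)
E
python3 - <<'E'
from cell import env
from h import *
im=cv2.imread("pics/top0.png");c=env.get_calibration("top");K,T=c["intrinsics"],c["cam_to_world"]
hsv=cv2.cvtColor(im,cv2.COLOR_BGR2HSV)
m=((hsv[...,1]<70)&(hsv[...,2]>140)).astype(np.uint8)
r=np.zeros_like(m);r[130:270,270:420]=1;m*=r
cs=max(cv2.findContours(m,0,2)[0],key=cv2.contourArea)
h=cv2.convexHull(cs)[:,0];P=cast(K,T,h,64);C,R=circ(P);print("wheel",C,R,np.std(np.hypot(*(P[:,:2]-C).T)))
k=((im.max(2)<60)).astype(np.uint8);r[:]=0;r[205:240,290:325]=1
n,l,st,ce=cv2.connectedComponentsWithStats(k*r);print(st,ce)
i=1+np.argmax(st[1:,4]);p=cast(K,T,ce[i],124)[0];d=p[:2]-C
print("knob",p,np.hypot(*d),np.arctan2(d[1],d[0]),"area mm2",st[i,4]*(1490/608)**2)
E
```

```text
wheel [604.56856442 -60.59883356] 153.77358282251618 0.46370768579697286
[[     0      0    640    480 307098]
 [   302    218     11     12    102]] [[319.50406711 239.50535334]
 [307.25490196 223.38235294]]
knob [529.25547408  31.78104568 124.        ] 119.18936054198514 2.2547696850591703 area mm2 612.5838599376731
```

>>> {"name": "carry_out", "arguments": {"series": [[0.501,-0.453,0.034,-107,1],[0.501,-0.453,0.034,-107,1],[0.501,-0.453,0.034,-107,1],[0.501,-0.453,0.034,-107,1],[0.501,-0.453,0.034,-107,1],[0.501,-0.453,0.034,-107,1],[0.501,-0.453,0.034,-107,1],[0.501,-0.453,0.034,-107,1],[0.501,-0.453,0.034,-107,1],[0.501,-0.453,0.034,-107,1],[0.501,-0.453,0.034,-107,1],[0.501,-0.453,0.034,-107,1],[0.501,-0.453,0.034,-107,1],[0.501,-0.453,0.034,-107,1],[0.501,-0.453,0.034,-107,1],[0.501,-0.453,0.034,-107,1]]}}

```text
t: 2.1
eef_pos: [528.7, 31.2, 370.8]
tcp_rot: [3.142, 0.0, 2.257]
ft_force: [0.5, 0.4, -0.7]
opening: 1.0
grip_force: 0.0
```

```bash
cat >> h.py <<'E'
def look(env,name,zk=120):
    s=env.state();T=pose(s);im,d=env.read_camera("wrist");c=env.get_calibration("wrist");K=c["intrinsics"]
    im=np.ascontiguousarray(im[...,::-1]);cv2.imwrite(f"pics/{name}.png",im)
    return s,im,d,K,T@c["T_tool_cam"]
E
python3 - <<'E'
from cell import env
from h import *
s,im,d,K,T=look(env,"w1");print(s['t'],s['eef_pos'],s['tcp_rot'],s['joints'],s['ft_force'])
np.save("pics/w1d.npy",d);np.save("pics/w1T.npy",T)
E
```

```text
2.1 [528.65823021  31.1853265  370.84670803] [3.14150112e+00 2.17549951e-04 2.25721995e+00] [-6.58260156e-02  3.96390658e-01  1.83222009e+00 -1.21715278e-04
  9.12766421e-01 -7.52175225e-01] [ 0.47872016  0.40830538 -0.71032014]
```

View pics/w1.png

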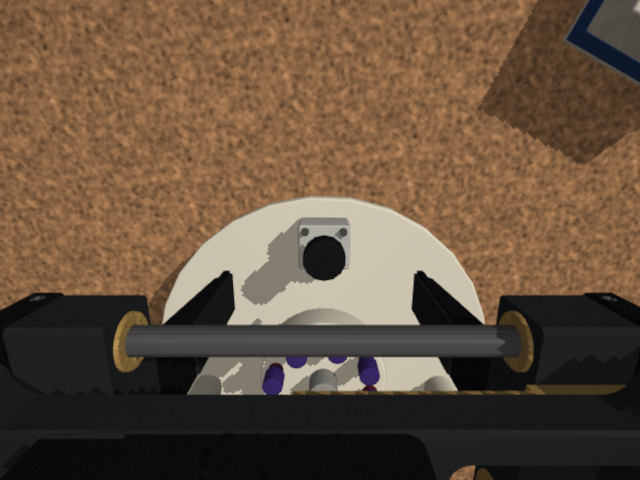

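The wrist view shows the knob at px (324,258), with the block square behind it and the fingers on either side.

```bash
python3 - <<'E'
from cell import env
from h import *
im=cv2.imread("pics/w1.png");T=np.load("pics/w1T.npy");d=np.load("pics/w1d.npy");K=env.get_calibration("wrist")["intrinsics"]
k=(im.max(2)<50).astype(np.uint8);r=np.zeros_like(k);r[225:295,290:360]=1
n,l,st,ce=cv2.connectedComponentsWithStats(k*r);i=1+np.argmax(st[1:,4]);print(st[i],ce[i])
C,R=circ(cast(K,T,cv2.convexHull(cv2.findContours((l==i).astype(np.uint8),0,2)[0][0])[:,0],126))
print(C,R)
u,v=ce[i].astype(int);z=d[v,u];print("z top",(T@[(u-K[0,2])/K[0,0]*z,-(v-K[1,2])/K[1,1]*z,-z,1])[:3])
s=env.state();Rt=pose(s)[:3,:3];print("shift tool",Rt.T@(np.r_[C,291]-s['eef_pos']))
W=np.array([604.57,-60.6]);print("rad",np.hypot(*(C-W)),np.arctan2(*(C-W)[::-1]))
m=((im.min(2)>120)).astype(np.uint8);print(cast(K,T,[[299,219],[349,219]],96))
E
```

```text
[ 303  236   42   44 1469] [323.56501021 257.73655548]
[528.35355113  31.40516901] 15.122206746408157
z top [527.37033483  31.95367884 126.80707033]
shift tool [ 0.27391379 -0.21606278 79.80093582]
rad 119.47342048851743 2.2626119737746717
[[500.81821264  35.91290658  96.        ]
 [529.74616548  59.68405286  96.        ]]
```

>>> {"name": "carry_out", "arguments": {"series": [[0,0,0.05,0,0.6],[0,0,0.08,0,0.5],[0,0,0.08,0,0.45],[0,0,0.08,0,0.4],[0,0,0.08,0,0.25],[0,0,0.08,0,0.25],[0,0,0.08,0,0.2],[0,0,0.08,0,0.2],[0,0,0.08,0,0.2]]}}

```text
t: 3.28
eef_pos: [528.8, 31.8, 291.1]
tcp_rot: [3.141, 0.001, 2.258]
ft_force: [-1.2, 0.4, 5.7]
opening: 0.308
grip_force: 30.0
```

>>> {"name": "carry_out", "arguments": {"series": [[0,0,-0.004,0,0.2],[0,0,-0.008,0,0.2],[0,0,-0.011,0,0.2],[0,0,-0.011,0,0.2],[0,0,-0.011,0,0.2],[0,0,-0.011,0,0.2]]}}

```text
t: 4.03
eef_pos: [528.8, 31.8, 301.6]
tcp_rot: [-3.141, 0.0, 2.258]
ft_force: [3.2, -1.3, -8.1]
opening: 0.309
grip_force: 30.0
```

```bash
python3 - <<'E'
from cell import env
from h import *
s,im,d,K,T=look(env,"w2");print(s['t'],s['eef_pos'],s['tcp_rot'],s['ft_force'],s['opening'],s['grip_force'])
# relative path for arc: steps of rotation about wheel centre, in tool frame
W=np.array([604.57,-60.6]);Rt=pose(s)[:3,:3];p=s['eef_pos'];v=p[:2]-W
for a in np.arange(.05,.71,.05):
    q=np.r_[W+[v[0]*np.cos(a)-v[1]*np.sin(a),v[0]*np.sin(a)+v[1]*np.cos(a)],p[2]]
    print(round(a,2),np.round(Rt.T@(q-p),1),round(-np.degrees(a),1))
k=(im.max(2)<50);vv,uu=np.nonzero(k[180:330,290:360]);print(len(vv))
E
```

```text
4.025 [528.77394732  31.76270779 301.6218948 ] [-3.14143340e+00  6.84583677e-05  2.25830975e+00] [ 3.23199915 -1.25922519 -8.05040042] 0.3089247152731191 29.99884843826294
0.05 [-0.1 -6.   0. ] -2.9
0.1 [ -0.6 -11.9   0. ] -5.7
0.15 [ -1.3 -17.9   0. ] -8.6
0.2 [ -2.4 -23.7   0. ] -11.5
0.25 [ -3.7 -29.6   0. ] -14.3
0.3 [ -5.3 -35.3   0. ] -17.2
0.35 [ -7.2 -41.    0. ] -20.1
0.4 [ -9.4 -46.5   0. ] -22.9
0.45 [-11.9 -52.    0. ] -25.8
0.5 [-14.6 -57.3   0. ] -28.6
0.55 [-17.6 -62.5   0. ] -31.5
0.6 [-20.8 -67.5   0. ] -34.4
0.65 [-24.3 -72.3   0. ] -37.2
0.7 [-28.1 -77.    0. ] -40.1
3188
```

View pics/w2.png

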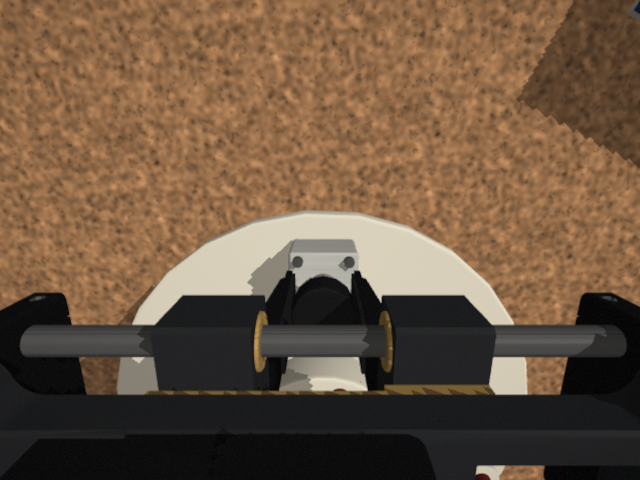

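The fingers hold the knob at px (324,298), and the force of about -8 N matches a drawn spring. Now I turn along the arc to 0.7 rad.

>>> {"name": "carry_out", "arguments": {"series": [[-0.0001,-0.006,0,-2.9,0.2],[-0.0006,-0.0119,0,-5.7,0.2],[-0.0013,-0.0179,0,-8.6,0.2],[-0.0024,-0.0237,0,-11.5,0.2],[-0.0037,-0.0296,0,-14.3,0.2],[-0.0053,-0.0353,0,-17.2,0.2],[-0.0072,-0.041,0,-20.1,0.2],[-0.0094,-0.0465,0,-22.9,0.2],[-0.0119,-0.052,0,-25.8,0.2],[-0.0146,-0.0573,0,-28.6,0.2],[-0.0176,-0.0625,0,-31.5,0.2],[-0.0208,-0.0675,0,-34.4,0.2],[-0.0243,-0.0723,0,-37.2,0.2],[-0.0281,-0.077,0,-40.1,0.2],[-0.0281,-0.077,0,-40.1,0.2],[-0.0281,-0.077,0,-40.1,0.2]]}}

```text
t: 6.08
eef_pos: [486.7, -38.6, 301.5]
tcp_rot: [-3.142, -0.002, 2.957]
ft_force: [-2.1, -1.3, -6.6]
opening: 0.308
grip_force: 30.0
```

```bash
python3 - <<'E'
from cell import env
from h import *
s,im,d,K,T=look(env,"w3");print(s['t'],s['eef_pos'],s['tcp_rot'],s['ft_force'],s['opening'],s['grip_force'])
E
```

```text
6.075 [486.72865035 -38.6062556  301.51269838] [-3.14151671e+00 -1.65181448e-03  2.95698522e+00] [-2.05887193 -1.30073881 -6.63743111] 0.30781102527875315 29.99880015850067
```

View pics/w3.png

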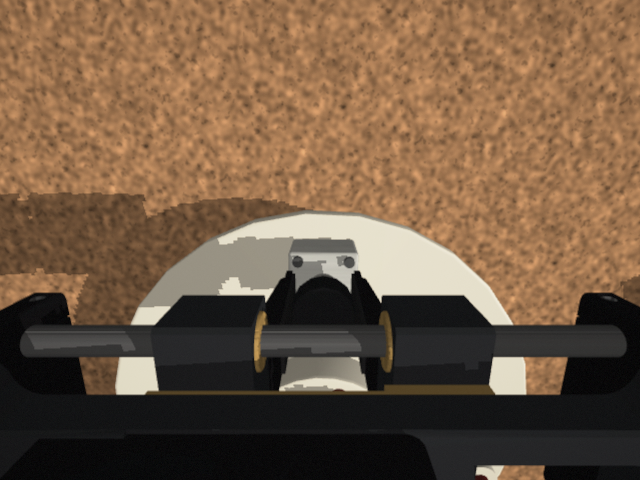

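>>> {"name": "carry_out", "arguments": {"series": [[0,0,0.0015,0,0.2],[0,0,0.0025,0,0.2],[0,0,0.0025,0,0.4],[0,0,0.0025,0,0.58],[0,0,0.0025,0,0.58],[0,0,0.0025,0,0.58],[0,0,0.0125,0,0.58],[0,0,0.0245,0,0.58],[0,0,0.0365,0,0.58],[0,0,0.0365,0,0.46],[0,0,0.0365,0,0.46],[0,0,0.0365,0,0.46]]}}

```text
t: 7.62
eef_pos: [487.2, -38.8, 265.5]
tcp_rot: [-3.142, 0.001, 2.958]
ft_force: [0.3, -1.0, -0.5]
opening: 0.462
grip_force: 0.0
```

```bash
cat > step.py <<'E'
from cell import env
from h import *
import sys
name=sys.argv[1];s,im,d,K,T=look(env,name)
W=np.array([604.57,-60.6]);p=s['eef_pos'];v=p[:2]-W;Rt=pose(s)[:3,:3]
print("t",round(s['t'],2),"ang",round((np.arctan2(v[1],v[0])-2.2583)%6.283,4),"r",round(np.hypot(*v),1),"yaw",round(s['tcp_rot'][2]%6.283-2.2583,4),"z",round(p[2],1),"F tool",np.round(Rt.T@s['ft_force'],1),"op",round(s['opening'],3),"g",round(s['grip_force'],1))
# knob top height from depth
k=(im.max(2)<50).astype(np.uint8)&(d>60)&(d<200)
vv,uu=np.nonzero(d>0);z=d[vv,uu]
P=np.c_[(uu-K[0,2])/K[0,0]*z,-(vv-K[1,2])/K[1,1]*z,-z,np.ones(len(z))]@T.T
Q=P[:,:3]-p;L=Q@Rt   # tool coords
sel=(abs(L[:,1])<8)&(abs(L[:,0]-6)<7)
h=P[sel,2];h=h[(h>100)&(h<145)];print("knob top",len(h),np.round(np.percentile(h,[10,50,90]),1) if len(h) else None)
E
python3 step.py w4
```

```text
t 7.62 ang 0.6996 r 119.4 yaw 0.6999 z 265.5 F tool [-0.5 -1.   0.5] op 0.462 g 0.0
knob top 388 [101.5 127.5 134.9]
```

View pics/w4.png

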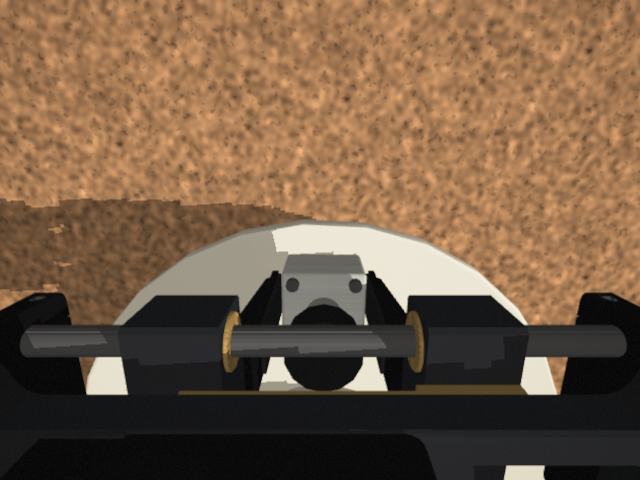

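The knob top shows at px (324,315), sitting high, and the block (324,275) is straddled by the fingers. Next I push on in small steps.

>>> {"name": "carry_out", "arguments": {"series": [[-2e-05,-0.0024,0,-1.15,0.46],[-0.0001,-0.0048,0,-2.29,0.46],[-0.00015,-0.006,0,-2.87,0.46],[-0.00015,-0.006,0,-2.87,0.46]]}}

```text
t: 8.18
eef_pos: [486.1, -44.8, 265.3]
tcp_rot: [-3.141, 0.0, 3.008]
ft_force: [0.9, 2.2, 2.3]
opening: 0.457
grip_force: 1.4
```

```bash
python3 step.py w5
```

```text
t 8.18 ang 0.7505 r 119.5 yaw 0.75 z 265.3 F tool [-0.6  2.3 -2.3] op 0.457 g 1.4
knob top 393 [101.5 128.6 134.8]
```

>>> {"name": "carry_out", "arguments": {"series": [[0,-0.0012,0,-0.57,0.46],[-2e-05,-0.0024,0,-1.15,0.46],[-2e-05,-0.0024,0,-1.15,0.46]]}}

```text
t: 8.6
eef_pos: [485.9, -47.2, 265.2]
tcp_rot: [-3.141, 0.0, 3.029]
ft_force: [1.2, 3.6, 2.7]
opening: 0.46
grip_force: 1.6
```

```bash
python3 step.py w6
```

```text
t 8.6 ang 0.7707 r 119.5 yaw 0.7702 z 265.2 F tool [-0.8  3.7 -2.7] op 0.46 g 1.6
knob top 412 [101.6 129.  134.9]
```

>>> {"name": "carry_out", "arguments": {"series": [[0,-0.0012,0,-0.57,0.46],[-2e-05,-0.0024,0,-1.15,0.46],[-5e-05,-0.0036,0,-1.72,0.46],[-5e-05,-0.0036,0,-1.72,0.46]]}}

```text
t: 9.15
eef_pos: [485.5, -50.8, 265.2]
tcp_rot: [-3.141, -0.0, 3.059]
ft_force: [0.6, 1.0, 1.2]
opening: 0.461
grip_force: 0.9
```

```bash
python3 step.py w7
```

```text
t 9.15 ang 0.8014 r 119.5 yaw 0.8003 z 265.2 F tool [-0.5  1.  -1.2] op 0.461 g 0.9
knob top 410 [101.7 129.7 134.9]
```

>>> {"name": "carry_out", "arguments": {"series": [[0,-0.0012,0,-0.57,0.46],[-2e-05,-0.0024,0,-1.15,0.46],[-5e-05,-0.0036,0,-1.72,0.46],[-5e-05,-0.0036,0,-1.72,0.46]]}}

```text
t: 9.7
eef_pos: [485.2, -54.4, 265.2]
tcp_rot: [-3.141, -0.0, 3.089]
ft_force: [0.6, 1.9, 0.5]
opening: 0.458
grip_force: 1.4
```

```bash
python3 step.py w8
```

```text
t 9.7 ang 0.831 r 119.5 yaw 0.8303 z 265.2 F tool [-0.5  2.  -0.5] op 0.458 g 1.4
knob top 417 [101.5 129.4 134.8]
```

>>> {"name": "carry_out", "arguments": {"series": [[0,-0.0012,0,-0.57,0.46],[-2e-05,-0.0024,0,-1.15,0.46],[-5e-05,-0.0036,0,-1.72,0.46],[-5e-05,-0.0036,0,-1.72,0.46]]}}

```text
t: 10.25
eef_pos: [485.0, -58.0, 265.2]
tcp_rot: [-3.141, -0.0, 3.119]
ft_force: [-0.3, 2.1, 1.0]
opening: 0.46
grip_force: 1.0
```

```bash
python3 step.py w9
```

```text
t 10.25 ang 0.8616 r 119.6 yaw 0.8603 z 265.2 F tool [ 0.4  2.1 -1. ] op 0.46 g 1.0
knob top 401 [101.4 130.5 134.9]
```

>>> {"name": "carry_out", "arguments": {"series": [[0,-0.0012,0,-0.57,0.46],[-2e-05,-0.0024,0,-1.15,0.46],[-5e-05,-0.0036,0,-1.72,0.46],[-5e-05,-0.0036,0,-1.72,0.46]]}}

```text
t: 10.8
eef_pos: [485.2, -61.7, 265.3]
tcp_rot: [-3.141, 0.0, -3.135]
ft_force: [-0.3, -0.2, 0.0]
opening: 0.458
grip_force: 0.0
```

```bash
python3 step.py w10
```

```text
t 10.8 ang 0.8925 r 119.4 yaw 0.89 z 265.3 F tool [ 0.3 -0.2 -0. ] op 0.458 g 0.0
knob top 389 [119.8 126.6 127.5]
```

The knob top fell from 135 to 127.5 mm and the push force is zero, so the pin is home. I open the fingers and lift away.

>>> {"name": "carry_out", "arguments": {"series": [[0,0,0,0,0.6],[0,0,0,0,0.6],[0,0,0,0,0.6],[0,0,-0.03,0,0.6],[0,0,-0.06,0,0.6],[0,0,-0.1,0,0.6],[0,0,-0.13,0,0.6],[0,0,-0.13,0,0.6],[0,0,-0.13,0,0.6]]}}

```text
t: 11.98
eef_pos: [484.8, -61.4, 394.5]
tcp_rot: [3.141, -0.001, -3.135]
ft_force: [-0.8, 0.3, -0.6]
opening: 0.601
grip_force: 0.0
```

```bash
python3 - <<'E'
from cell import env
from h import *
s,im,d,K,T=look(env,"w11");print(s['t'],s['eef_pos'],s['ft_force'])
k=(im.max(2)<50).astype(np.uint8);r=np.zeros_like(k);r[215:300,280:370]=1
n,l,st,ce=cv2.connectedComponentsWithStats(k*r);i=1+np.argmax(st[1:,4]);print(st[i],ce[i])
u,v=ce[i].astype(int);z=d[v,u];q=(T@[(u-K[0,2])/K[0,0]*z,-(v-K[1,2])/K[1,1]*z,-z,1])[:3];w=q[:2]-[604.57,-60.6]
print("top",q,"turn",np.arctan2(w[1],w[0])%6.283-2.26)
E
```

```text
11.975 [484.84702212 -61.37191232 394.53398847] [-0.78240771  0.317689   -0.57076357]
[ 301  228   38   40 1188] [319.67340067 247.7037037 ]
top [482.25352309 -64.89844845 127.00035624] turn 0.9165349138111814
```

View pics/w11.png

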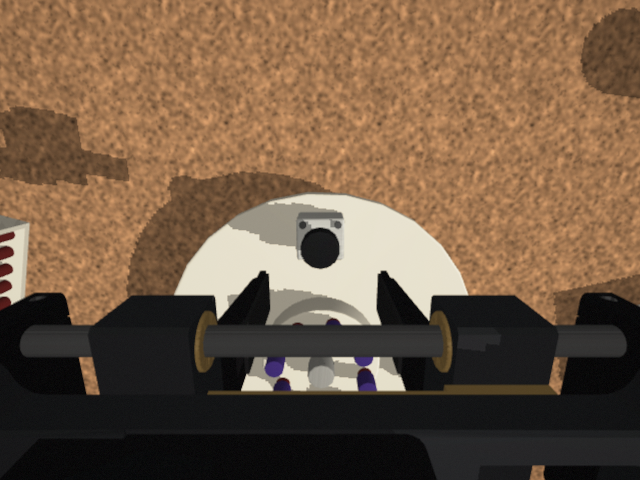

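The knob at px (320,248) has its top at 127.0 mm, against 126.8 mm when seated at the start. So it is home at about 0.91 rad, and the gripper is clear.

```bash
python3 -c "
from cell import env
print(env.job_done())"
```

```text
the job is handed in; nothing more can be done
None
```

The carousel is at its next stop, about 0.91 rad counter-clockwise, with the pin measured fully home and the gripper clear; the job is handed in, and no verdict came back.

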